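# Set the canisters back on the shelf by height

## Task

The shelf has been wiped: put the four lidded canisters from the worktop back on the cork coasters on the walnut shelf, one on each and well centred, lined up by height with the tallest next to the smoked-glass cabinet and stepping down to the shortest next to the bean dispenser. They are ceramic, so set each one down upright rather than letting it drop, and leave the cups, milk jug, scoop and tamper where they stand.

Things in the scene. Friction and masses are not known exactly. Their poses are not given: they have to be found in the camera images.
- jar_a: tallest canister: white ceramic cylinder 68 mm in diameter, 135 mm high, walnut lid 8 mm thick clamped on (same diameter, does not come off), round knob 22 mm in diameter, 24 mm high in its middle: 167 mm in all; 320 g. Grip the body or the knob (jerked, it may slip on the knob). Origin: centre of the underside, z up. Loose, stands on the worktop (z = 0) in front of the shelf.
- jar_b: second tallest canister: white ceramic cylinder 62 mm in diameter, 110 mm high, walnut lid 8 mm thick clamped on (same diameter, does not come off), round knob 22 mm in diameter, 24 mm high in its middle: 142 mm in all; 250 g. Grip the body or the knob (jerked, it may slip on the knob). Origin: centre of the underside, z up. Loose, stands on the worktop (z = 0) in front of the shelf.
- jar_c: third tallest canister: white ceramic cylinder 56 mm in diameter, 85 mm high, walnut lid 8 mm thick clamped on (same diameter, does not come off), round knob 22 mm in diameter, 24 mm high in its middle: 117 mm in all; 180 g. Grip the body or the knob (jerked, it may slip on the knob). Origin: centre of the underside, z up. Loose, stands on the worktop (z = 0) in front of the shelf.
- jar_d: shortest canister: white ceramic cylinder 50 mm in diameter, 60 mm high, walnut lid 8 mm thick clamped on (same diameter, does not come off), round knob 22 mm in diameter, 24 mm high in its middle: 92 mm in all; 120 g. Grip the body or the knob (jerked, it may slip on the knob). Origin: centre of the underside, z up. Loose, stands on the worktop (z = 0) in front of the shelf.
- coaster_1: cork coaster, leftmost (largest y) of a row of four along y, about 95 mm apart; 74 mm in diameter, 5 mm thick, fixed on the shelf. Origin: centre of its underside, on the shelf top, 100 mm above the worktop; z up. The shelf's front edge is 80 mm on the robot's side of the row; the wall 155 mm behind the row rises 80 mm above the shelf top.
- coaster_2: cork coaster, second from the left of a row of four along y, about 95 mm apart; 74 mm in diameter, 5 mm thick, fixed on the shelf. Origin: centre of its underside, on the shelf top, 100 mm above the worktop; z up. The shelf's front edge is 80 mm on the robot's side of the row; the wall 155 mm behind the row rises 80 mm above the shelf top.
- coaster_3: cork coaster, third from the left of a row of four along y, about 95 mm apart; 74 mm in diameter, 5 mm thick, fixed on the shelf. Origin: centre of its underside, on the shelf top, 100 mm above the worktop; z up. The shelf's front edge is 80 mm on the robot's side of the row; the wall 155 mm behind the row rises 80 mm above the shelf top.
- coaster_4: cork coaster, rightmost (smallest y) of a row of four along y, about 95 mm apart; 74 mm in diameter, 5 mm thick, fixed on the shelf. Origin: centre of its underside, on the shelf top, 100 mm above the worktop; z up. The shelf's front edge is 80 mm on the robot's side of the row; the wall 155 mm behind the row rises 80 mm above the shelf top.
- cabinet: smoked-glass cabinet, black frame, swing door, 200 mm wide (y), 150 deep, 190 high, on the shelf beyond one end of the row, about 205 mm from the nearest coaster's centre; the clear acrylic bean dispenser (265 mm high) stands beyond the other end. They change ends from start to start. Origin: centre of its underside; front to -x.
- cups: two small white ceramic cups stacked one in the other (one piece), 62 mm in diameter, 85 mm high, handles sticking out 15 mm; a bystander on the worktop. Origin: centre of the underside.
- milk_jug: stainless milk jug, 78 mm in diameter, 85 mm high, with a handle; a bystander on the worktop. Origin: centre of the underside.
- scoop: pale yellow plastic scoop, bowl 44 mm in diameter and 28 mm high, flat handle reaching 115 mm from the bowl's centre along its -x; a bystander lying on the worktop. Origin: centre of the bowl's underside.
- tamper: steel coffee tamper, 58 mm in diameter, 80 mm high; a bystander on the worktop. Origin: centre of the underside.
Things that resemble listed ones, but are neither listed nor needed, are in the scene too. What is shaped like the jar_d but pink is not meant.

How it is judged:
By the outcome, as a careful person would: the job done as asked, in the order asked, and still so for the second after the job is handed in, with the robot touching nothing.
It also fails if it takes over 112 s, if anything falls off the work surface, if the arm or the gripper's body presses on something with over 40 N, if the wrist force passes 120 N, or if a joint passes its speed limit or range.

## Robot

A 6-joint arm with a two-finger parallel gripper is mounted at the origin on the work surface. World frame = base frame: x ahead of the robot, y to its left, z up, the work surface at z = 0. Lengths are in mm, angles in rad, forces in N, time in s.
With the tool pointing down it reaches from about 250 to 725 mm from the base axis. Payload 4 kg.
Tool frame: the origin (TCP) lies at the very end of the fingers, on their centre line; the grasp point (between the pads) lies manip.tcp_to_grasp behind it (manip.tcp_to_grasp is the distance from the TCP to the grasp point, in mm); z points along the fingers, y is the line along which they close (so a half turn about z gives the same grasp; the last joint's range is limited). The gripper opens to 85 mm and grips with 20 to 120 N. Pads are 22 mm wide; open, the fingers measure 114 mm over their backs; the gripper's body (76 mm by 85 mm) begins 54 mm behind the grasp point. The pads swing forward as they close: fully open they stand 13 mm farther back than shut.
Start: joints at [-1.139, 0.241, 0.005, 1.335, 0, 1.571], TCP at [209.251, -454.107, 231.306] pointing down, gripper open.
Joint ranges: [-2.72, 2.72], [-1.05, 1.87], [-1.09, 1.28], [-1.99, 2.15], [-1.42, 1.44], [-3.14, 3.14]. Speed limits (rad/s): [2.79, 2.79, 3.14, 3.14, 3.14, 3.14].

## Interface

Orientations are given as a unit quaternion [w, x, y, z].
In Python, from rig import manip gives the robot as it stands.
- The arm moves only by the shell command python3 -m creep 'ROWS' [FORCE]. ROWS is JSON, a list that holds one entry, the list of rows, each a list of 5 numbers: the finger opening in mm, from 0 to 85.4, then the shift along the tool's x, y, z as a fraction of full scale, then the turn about the tool's z as a fraction of full scale. A call has 1 to 5 rows; each row is the pose to reach, as a shift and turn from the pose commanded when the call began, along the tool's axes at that moment, turning the shorter way round; what a row does not reach only later rows make up. Full scale, the value 1, is 0.2 m for a shift and pi rad for a turn. A row lasts 1/8 s, in which the tool goes at most 62.5 mm and 10.7 degrees, less where a joint would pass 70% of its speed; a pose out of reach is approached as far as the arm can. A call with a number of a shift or a turn outside -1 to 1 is refused whole. A call with a gripper value outside its range is refused whole. The fingers move at their own pace and stop on an object; FORCE is the grip in N (left out, the last holds). Time passes only in rows, so rows that repeat a pose let the fingers close. It gives the time, the measured TCP pose, the force, the opening and the grip force at its end, in the units of the state.
- manip.get_obs(): the state, without advancing time (a new reading comes with each control period).
- manip.get_image(name): name is "scene" or "top" or "wrist"; returns (picture, depth): 480x640x3 uint8, red, green, blue; 480x640 float32, mm along the optical axis (not along the pixel's ray), 0 where there is no reading.
- manip.calibration(name): a dict with "fx", "fy", "cx", "cy" (pixels), "xyz" and "rotation" of the camera in the world. Camera axes: x right, y up, looking along -z (the intrinsics and any distortion apply to the point x, -y, -z); pixel columns grow to the right and rows downward; lengths in mm; the calibration is good to about 2 mm. A picture is of the moment at which its call begins: read the wrist's pose just before it. calibration takes no time and is no camera call; for the wrist camera it gives the pose at the moment of the call.
- manip.sign_off(): hands the job in; it is judged then, once.
Trained networks look in the newest picture that a camera, given by its name, has taken for a name from the list of things; names that differ only in an ending like _2 or _b are one class to them, and where a whole thing is asked for, a point or a joint stands for the part that bears it (a point fixed in the world has none). Each returns a list of dicts, best first, with "conf" (0 to 1); they miss things now and then, are a little off and sometimes report something else, mostly with a low value. They report only what shows in the picture. A call takes as long as a camera call. They do not tell look-alikes from the thing itself.
- manip.spot_in(label, camera): "rect" ([left, top, right, bottom] in pixels, round what is visible of it).
- manip.trace(label, camera): "pixels" (480x640 bool, what is visible of it) and "rect" ([left, top, right, bottom] in pixels, round what is visible of it).
The state is a dict: "time_s": time; "q": joint angles; "dq": joint speeds; "joint_torque": joint torques, N m; "tool_pos": TCP position; "tcp_rot": TCP orientation; "force": force on the tool from outside, world axes, zero at the start; "torque": the same for the moment, N m; "finger_gap": opening from 0.0 (shut) to 1.0 (fully open); "finger_force": force on a finger pad.
Only numpy, scipy, OpenCV 4.12 (cv2) and the standard library are available. Lean on these libraries where they do the work, as an engineer would, in place of code of your own. Each camera call takes 0.05 s, during which the arm holds its last target. There are 200 camera calls.

## Working session

There is one attempt and no reset: what is moved stays moved. The work goes in short steps, Python scripts to look and compute and a shell command to move; the robot and the scene stay as the last step left them, time stands still between calls to the robot, and variables do not carry over. Pictures are saved under pics/ and viewed, at most 14 in all, crops included, and the job is handed in when it is done.

```bash
ls; mkdir -p pics
python3 - <<'E'
from rig import manip
import cv2
print(manip.tcp_to_grasp, manip.get_obs())
for n in ("scene","top"):
    p,d=manip.get_image(n); cv2.imwrite(f"pics/{n}0.png",p[:,:,::-1]); c=manip.calibration(n); print(n,c)
E
```

```text
pics
18.700000000000003 {'time_s': 0.0, 'q': array([-1.13897422e+00,  2.41410636e-01,  3.69844018e-03,  1.33518290e+00,
        3.07500677e-07,  1.57075812e+00]), 'dq': array([ 1.31904520e-03,  4.49876180e-04, -9.13910914e-04, -8.62124305e-06,
       -1.84365720e-03, -1.26079149e-03]), 'joint_torque': array([-2.51208667e-04, -3.72320795e+01,  2.52405882e+01,  1.69014267e-02,
       -1.55149587e-05,  7.18395711e-06]), 'tool_pos': array([ 208.99619076, -453.52275176,  230.40427913]), 'tcp_rot': array([-1.02505536e-03,  9.76776987e-01,  2.14255959e-01, -2.24647369e-04]), 'force': array([-0.75640869, -0.83779858,  0.07765413]), 'torque': array([ 0.01186622,  0.00314808, -0.04004262]), 'finger_force': 0.0, 'finger_gap': 1.000525182979181}
scene {'fx': 436.5388855326183, 'fy': 436.5388855326183, 'cx': 317.96153337686064, 'cy': 235.99053327227043, 'xyz': array([314.33980234, 686.3038397 , 687.71633225]), 'rotation': array([-0.14372246, -0.06134812,  0.40926925,  0.89893211])}
top {'fx': 613.5895028778593, 'fy': 613.5895028778593, 'cx': 328.49409797563897, 'cy': 232.47443344523953, 'xyz': array([ 384.58804976,   34.87935148, 1677.97631982]), 'rotation': array([ 0.71203132,  0.02198466, -0.030372  , -0.70114593])}
```

View pics/scene0.png

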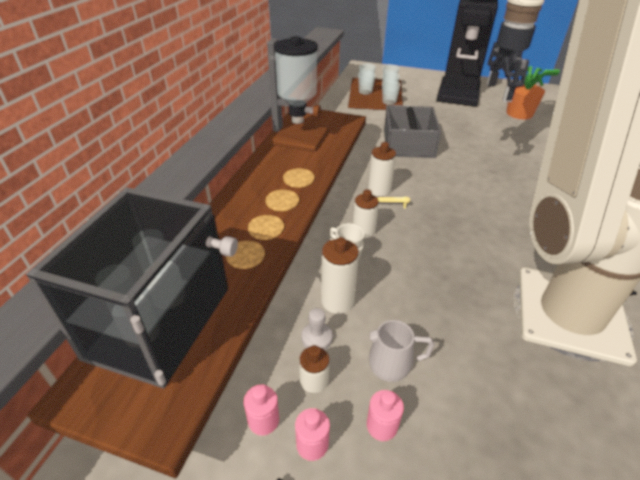

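View pics/top0.png

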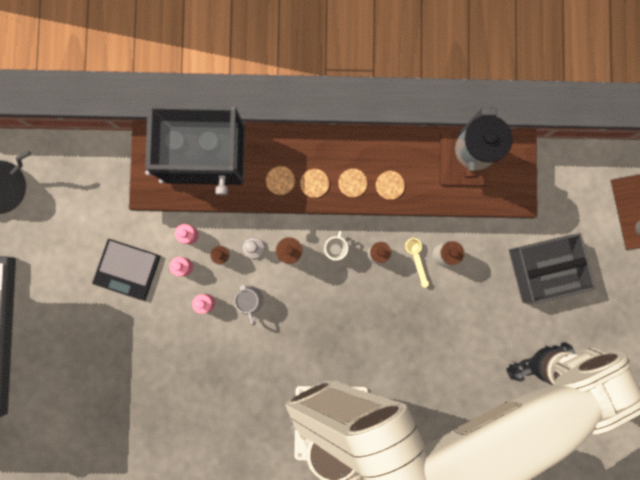

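The jars in the top picture, with their pixels: a small lidded jar at (219,255), the tallest at (288,250), and two more at (380,253) and (452,253). The look-alikes are the pink pots at (186,233), (180,267) and (203,304). The tamper at (254,248) and cups at (336,247) are bystanders. The cabinet is at the left (+y) end, so the row should run a, b, c, d from coaster_1 to coaster_4. Next I'll measure everything.

```bash
cat > h.py <<'E'
from rig import manip
import numpy as np, cv2
from scipy.spatial.transform import Rotation as R
def cal(n):
    c=manip.calibration(n); w,x,y,z=c["rotation"]; return c,R.from_quat([x,y,z,w]).as_matrix(),np.array(c["xyz"])
def at_z(c,M,t,u,v,z):
    d=M@np.array([(u-c["cx"])/c["fx"],-(v-c["cy"])/c["fy"],-1]); return t+d*(z-t[2])/d[2]
def cloud(n,d):
    c,M,t=cal(n); v,u=np.mgrid[:480,:640]
    P=np.stack([(u-c["cx"])/c["fx"]*d,-(v-c["cy"])/c["fy"]*d,-d],-1)
    return P@M.T+t
E
python3 - <<'E'
from h import *
p,d=manip.get_image("top"); P=cloud("top",d)
for l in ["jar_a","coaster_1","cabinet","cups","milk_jug","tamper","scoop"]:
    for r in manip.trace(l,"top"):
        m=r["pixels"]&(d>0); Q=P[m]; zt=np.percentile(Q[:,2],98); zm=np.median(Q[:,2])
        s=Q[np.abs(Q[:,2]-zm)<8]
        print(l,round(r["conf"],2),[int(a) for a in r["rect"]],"ztop%.0f zmed%.0f ext"%(zt,zm),"mid",((s.min(0)+s.max(0))/2)[:2].round(1),"mean",s.mean(0)[:2].round(1),"size",np.ptp(s,0)[:2].round(0))
# shelf front edge
for u in (260,330,400,470):
    col=P[195:235,u]; i=np.where(col[:,2]>80)[0][-1]; print("shelf edge",u,col[i].round(0),col[i+1].round(0))
cv2.imwrite("pics/crop.png",cv2.resize(p[165:315,170:490,::-1],(800,375),interpolation=cv2.INTER_CUBIC))
E
```

```text
jar_a 0.94 [175, 225, 197, 242] ztop95 zmed68 ext mid [497.  393.9] mean [496.3 392.4] size [48. 46.]
jar_a 0.88 [275, 239, 303, 262] ztop171 zmed144 ext mid [453.2 115.5] mean [451.8 115.5] size [65. 65.]
jar_a 0.79 [368, 239, 388, 262] ztop120 zmed93 ext mid [ 452.7 -115.9] mean [ 452.9 -115.6] size [50. 50.]
jar_a 0.78 [212, 245, 233, 263] ztop95 zmed69 ext mid [440.7 301.4] mean [441.2 300.1] size [47. 48.]
jar_a 0.72 [192, 292, 215, 314] ztop96 zmed67 ext mid [313.5 344.5] mean [313.7 343. ] size [49. 51.]
jar_a 0.58 [431, 241, 462, 269] ztop144 zmed116 ext mid [ 454.4 -298.9] mean [ 454.  -297.4] size [59. 62.]
jar_a 0.56 [170, 260, 193, 278] ztop95 zmed67 ext mid [410.2 406.9] mean [409.6 404.4] size [47. 51.]
coaster_1 0.85 [337, 169, 366, 196] ztop112 zmed104 ext mid [632.4 -43.2] mean [631.1 -42.4] size [72. 70.]
coaster_1 0.85 [374, 174, 405, 202] ztop112 zmed105 ext mid [ 627.4 -140.6] mean [ 627.3 -139.7] size [74. 74.]
coaster_1 0.68 [267, 168, 296, 194] ztop112 zmed105 ext mid [635.6 144.4] mean [634.8 144.5] size [69. 67.]
coaster_1 0.64 [300, 169, 330, 199] ztop112 z
[... 302 characters left out ...]
25] ztop89 zmed15 ext mid [316.  226.1] mean [318. 236.] size [61. 74.]
tamper 0.67 [242, 237, 264, 256] ztop84 zmed21 ext mid [465.3 219.8] mean [463.  216.3] size [55. 55.]
tamper 0.54 [326, 232, 344, 260] ztop88 zmed49 ext mid [463.4  -2.7] mean [465.5  -4. ] size [46. 45.]
scoop 0.85 [404, 236, 430, 286] ztop34 zmed22 ext mid [ 431.7 -220.8] mean [ 429.  -227.4] size [129.  61.]
scoop 0.57 [264, 167, 294, 194] ztop112 zmed105 ext mid [633.3 144.7] mean [633.9 144.3] size [73. 73.]
shelf edge 260 [ 385.   35. 1678.] [554. 204.   2.]
shelf edge 330 [553.  14.  96.] [552.  14.  76.]
shelf edge 400 [ 385.   35. 1678.] [ 530. -181.   -2.]
shelf edge 470 [ 551. -349.   98.] [ 558. -374.   -3.]
```

View pics/crop.png

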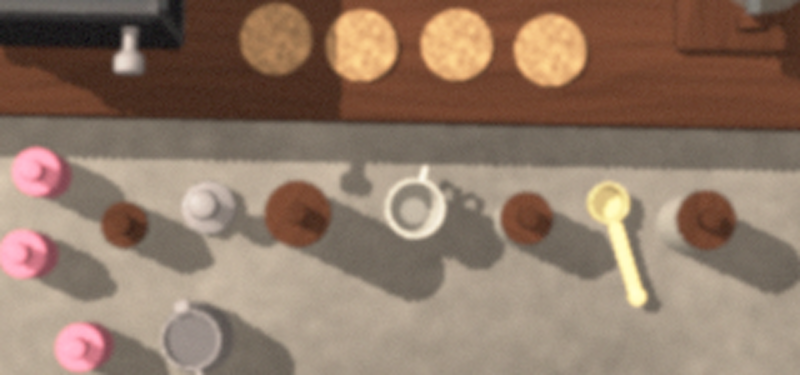

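The crop confirms the choice. The four brown-lidded jars match the description by height: 167 (a, y≈115), 142 (b, y≈-298), 117 (c, y≈-116) and 92 (d, y≈300). The pink pots are not meant. I'll now refine the centres by colour contours.

Run:
```python
from h import *
acc={}
for k in range(3):
    p,d=manip.get_image("top"); c,M,t=cal("top"); hsv=cv2.cvtColor(p,cv2.COLOR_RGB2HSV)
    P=cloud("top",d)
    def fit(name,u,v,r,z,mask):
        m=np.zeros((480,640),np.uint8); m[v-r:v+r,u-r:u+r]=mask[v-r:v+r,u-r:u+r]
        S=8; x0,y0=u-r,v-r
        b=cv2.resize(m[v-r:v+r,u-r:u+r]*255,None,fx=S,fy=S,interpolation=cv2.INTER_LINEAR)
        cs,_=cv2.findContours((b>127).astype(np.uint8),cv2.RETR_EXTERNAL,cv2.CHAIN_APPROX_NONE)
        k=max(cs,key=cv2.contourArea); (ex,ey),(a1,a2),_=cv2.fitEllipse(cv2.convexHull(k))
        q=at_z(c,M,t,x0+(ex+.5)/S-.5,y0+(ey+.5)/S-.5,z); s=(t[2]-z)/c["fx"]
        acc.setdefault(name,[]).append([q[0],q[1],a1/S*s,a2/S*s])
    brown=((hsv[...,2]<140)&(hsv[...,1]>90)&(p[...,0]>p[...,2]+15)).astype(np.uint8)
    cork=((hsv[...,2]>105)&(hsv[...,1]>60)).astype(np.uint8)
    cork1=((hsv[...,2]>85)).astype(np.uint8)
    for n,u,v,z in (("a",288,250,143),("b",452,253,118),("c",380,253,93),("d",219,255,68)): fit(n,u,v,18,z,brown)
    for n,u,v in (("1",280,181),("2",315,183),("3",352,183),("4",390,185)): fit(n,u,v,18,105,cork1 if n=="1" else cork)
for n in acc: print(n,np.mean(acc[n],0).round(1),np.std(acc[n],0)[:2].round(2))
c,M,t=cal("wrist"); o=manip.get_obs(); print("wrist off",(t-o["tool_pos"]).round(1),c["fx"],"look",-M[:,2].round(2),"right",M[:,0].round(2))
```

```text
Traceback (most recent call last):
cv2.error: OpenCV(4.12.0) /io/opencv/modules/imgproc/src/shapedescr.cpp:361: error: (-201:Incorrect size of input array) There should be at least 5 points to fit the ellipse in function 'fitEllipseNoDirect'
```

```bash
cat > fit.py <<'E'
from h import *
acc={}
for k in range(3):
    p,d=manip.get_image("top"); c,M,t=cal("top"); P=p.astype(float)
    for n,u,v,z in (("a",288,250,143),("b",452,253,118),("c",380,253,93),("d",219,255,68),("1",280,181,105),("2",315,183,105),("3",352,183,105),("4",390,185,105)):
        r=18; w=p[v-r:v+r,u-r:u+r]
        f=w[...,1] if n in "1234" else np.clip(128+2*(w[...,0].astype(int)-w[...,2]),0,255).astype(np.uint8)
        b=cv2.resize(f,None,fx=8,fy=8,interpolation=cv2.INTER_CUBIC)
        T,b=cv2.threshold(b,0,1,cv2.THRESH_OTSU)
        cs,_=cv2.findContours(b,cv2.RETR_EXTERNAL,cv2.CHAIN_APPROX_NONE)
        k=max(cs,key=cv2.contourArea); (ex,ey),(a1,a2),_=cv2.fitEllipse(cv2.convexHull(k))
        q=at_z(c,M,t,u-r+(ex+.5)/8-.5,v-r+(ey+.5)/8-.5,z); s=(t[2]-z)/c["fx"]/8
        acc.setdefault(n,[]).append([q[0],q[1],a1*s,a2*s])
for n in acc: print(n,np.mean(acc[n],0).round(1),np.std(acc[n],0)[:2].round(2))
E
python3 fit.py
python3 - <<'E'
from h import *
c,M,t=cal("wrist"); o=manip.get_obs(); print("wrist off",(t-o["tool_pos"]).round(1),c["fx"],"look",-M[:,2].round(2),"right",M[:,0].round(2))
E
```

```text
a [453.2 117.3  65.6  66.4] [0.07 0.04]
b [ 454.5 -298.3   58.8   60.3] [0.04 0.03]
c [ 454.8 -117.    54.    54.7] [0.01 0.07]
d [441.9 302.8  46.8  48.8] [0.07 0.05]
1 [635.3 144.8  73.2  74.5] [0.06 0.01]
2 [630.1  55.2  70.5  74.6] [0.02 0.04]
3 [632.5 -42.4  72.9  74.2] [0.04 0.01]
4 [ 628.1 -139.2   73.5   74. ] [0.04 0.01]
wrist off [ 63.5  28.5 142.2] 349.09632212898737 look [-0.25 -0.11 -0.96] right [ 0.42 -0.91  0.  ]
```

```bash
cat > go.py <<'E'
# usage: go.py x y z [yaw]: shift/turn fractions from measured pose (mean of readings)
import sys; from h import *
x,y,z=map(float,sys.argv[1:4]); yaw=float(sys.argv[4]) if len(sys.argv)>4 else np.pi/2
o=manip.get_obs(); w,a,b,c=o["tcp_rot"]; M=R.from_quat([a,b,c,w]).as_matrix()
s=M.T@(np.array([x,y,z])-o["tool_pos"]); dy=(yaw-np.arctan2(M[1,0],M[0,0])+np.pi)%(2*np.pi)-np.pi
print("t",round(o["time_s"],2),"pos",o["tool_pos"].round(1),"z-axis",M[:,2].round(3),"shift/200",(s/200).round(4),"turn",round(-dy/np.pi,4),"F",o["force"].round(1),"gap",round(85.4*o["finger_gap"],1),"ff",round(o["finger_force"],1))
E
python3 -m creep '[[[85,0.2,-0.02,0,-0.058],[85,0.4,-0.05,0,-0.116],[85,0.6,-0.07,0,-0.174],[85,0.7,-0.09,0,-0.232],[85,0.75,-0.1,0,-0.29]]]' 40; python3 go.py 454.5 -298.3 190
```

```text
time_s: 1.32
tool_pos: [338.2, -372.3, 231.3]
tcp_rot: [0.0, 0.78, 0.625, 0.0]
force: [-0.3, 0.1, 0.3]
finger_gap: 0.996
finger_force: 0.0
t 1.32 pos [ 338.2 -372.3  231.3] z-axis [ 0.  0. -1.] shift/200 [0.4881 0.4867 0.2067] turn -0.07 F [-0.3  0.1  0.3] gap 85.0 ff 0.0
```

```bash
python3 -m creep '[[[85,0.16,0.16,0,-0.035],[85,0.32,0.32,0,-0.07],[85,0.46,0.46,0.05,-0.07],[85,0.488,0.487,0.15,-0.07],[85,0.488,0.487,0.2,-0.07]]]'; python3 go.py 454.5 -298.3 79
python3 - <<'E'
from h import *
p,d=manip.get_image("wrist"); cv2.imwrite("pics/w1.png",p[:,:,::-1])
c,M,t=cal("wrist")
# project expected lid-top centre and knob top
for q in ([454.5,-298.3,118],[454.5,-298.3,142]):
    e=M.T@(np.array(q)-t); print(c["cx"]+c["fx"]*e[0]/-e[2], c["cy"]-c["fy"]*e[1]/-e[2])
E
```

```text
time_s: 1.95
tool_pos: [454.1, -299.2, 190.0]
tcp_rot: [-0.001, 0.709, 0.705, -0.0]
force: [-0.4, 0.2, 1.1]
finger_gap: 1.0
finger_force: 0.0
t 1.95 pos [ 454.1 -299.2  190. ] z-axis [-0.002  0.001 -1.   ] shift/200 [0.004  0.0027 0.5552] turn -0.002 F [-0.4  0.2  1.1] gap 85.4 ff 0.0
323.2099733248649 249.72077703954628
323.16640129946927 262.2701314609615
```

View pics/w1.png

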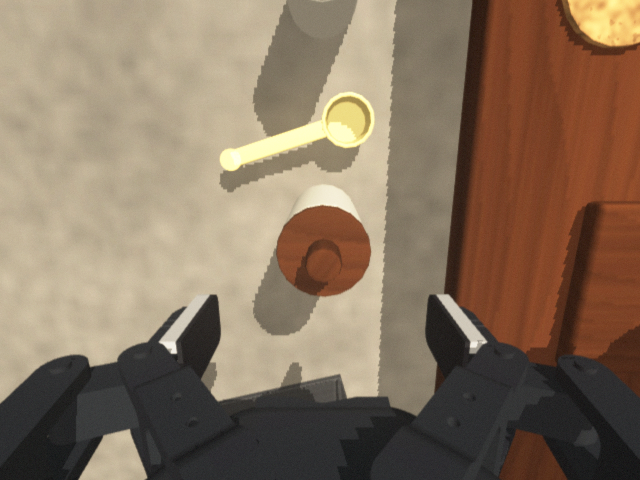

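The wrist picture shows jar_b's lid centred at about (323.5,251), against (323.2,249.7) predicted, so the top-camera positions agree to about 1 mm. The scoop at (348,120) is clear. I'll go down and grip.

```bash
python3 -m creep '[[[85,0.004,0.003,0.15,-0.002],[85,0.004,0.003,0.3,-0.002],[85,0.004,0.003,0.43,-0.002],[85,0.004,0.003,0.52,-0.002],[85,0.004,0.003,0.555,-0.002]]]'; python3 -m creep '[[[50,0,0,0,0],[50,0,0,0,0],[50,0,0,0,0],[50,0,0,0,0],[50,0,0,0,0]]]' 40;  python3 go.py 454.5 -298.3 79
```

```text
time_s: 2.62
tool_pos: [453.6, -299.7, 79.7]
tcp_rot: [-0.001, 0.708, 0.706, -0.0]
force: [-0.4, 0.6, -0.1]
finger_gap: 0.993
finger_force: 0.0
time_s: 3.25
tool_pos: [455.1, -299.9, 81.4]
tcp_rot: [0.001, 0.708, 0.706, -0.0]
force: [-1.3, -0.4, 5.6]
finger_gap: 0.714
finger_force: 44.2
t 3.25 pos [ 455.1 -299.9   81.4] z-axis [ 0.001 -0.002 -1.   ] shift/200 [ 0.0079 -0.0032  0.0118] turn -0.0006 F [-1.3 -0.4  5.6] gap 61.0 ff 44.2
```

```bash
python3 -m creep '[[[50,0,0,-0.04,0],[50,0,0,-0.15,0],[50,0,0,-0.35,0],[50,0,0,-0.55,0],[50,0,0,-0.72,0]]]';  python3 -m creep '[[[50,0.1,0.05,0,0],[50,0.27,0.13,0,0],[50,0.46,0.23,0,0],[50,0.66,0.33,0,0],[50,0.86,0.43,0,0]]]';python3 -m creep '[[[50,0.2,0.1,0,0],[50,0.4,0.2,0,0],[50,0.6,0.3,0,0],[50,0.78,0.38,0,0],[50,0.87,0.43,0,0]]]'; python3 go.py 630.4 53.6 186.4
```

```text
time_s: 3.88
tool_pos: [454.6, -298.9, 225.5]
tcp_rot: [-0.0, 0.708, 0.707, 0.0]
force: [0.7, 0.4, -1.4]
finger_gap: 0.712
finger_force: 44.2
time_s: 4.5
tool_pos: [541.0, -125.8, 223.8]
tcp_rot: [-0.001, 0.708, 0.706, -0.0]
force: [-0.2, -0.2, -1.8]
finger_gap: 0.719
finger_force: 44.4
time_s: 5.12
tool_pos: [627.3, 49.0, 223.3]
tcp_rot: [-0.001, 0.707, 0.707, -0.0]
force: [1.0, -0.7, -1.8]
finger_gap: 0.714
finger_force: 44.3
t 5.12 pos [627.3  49.  223.3] z-axis [-0.002  0.001 -1.   ] shift/200 [0.023  0.0161 0.1844] turn 0.0003 F [ 1.  -0.7 -1.8] gap 61.0 ff 44.3
```

```bash
python3 -m creep '[[[50,0.015,0.01,0,0],[50,0.023,0.016,0.05,0],[50,0.023,0.016,0.11,0],[50,0.023,0.016,0.16,0],[50,0.023,0.016,0.17,0]]]'; for i in 1 2 3; do python3 -c "from h import *; manip.get_image('wrist')"; python3 go.py 630.4 53.6 186.4;done
```

```text
time_s: 5.75
tool_pos: [629.5, 50.2, 188.8]
tcp_rot: [-0.001, 0.708, 0.706, -0.001]
force: [0.4, 0.1, -2.7]
finger_gap: 0.715
finger_force: 44.3
t 5.8 pos [629.8  50.4 189.3] z-axis [-0.002 -0.    -1.   ] shift/200 [0.016  0.0031 0.0143] turn -0.0008 F [ 0.7  0.2 -2.9] gap 61.5 ff 44.3
t 5.85 pos [630.2  50.6 189.9] z-axis [-0.001 -0.    -1.   ] shift/200 [0.0151 0.0011 0.0176] turn -0.0007 F [ 0.7  0.4 -1.6] gap 60.8 ff 44.3
t 5.9 pos [630.5  50.7 190.4] z-axis [ 0.  0. -1.] shift/200 [ 0.0143 -0.0005  0.0202] turn -0.0007 F [ 0.2 -0.2 -2.4] gap 60.7 ff 44.3
```

```bash
python3 -m creep '[[[50,0.014,0,0.005,0],[50,0.014,0,0.01,0],[50,0.014,0,0.014,0],[50,0.014,0,0.014,0]]]'; python3 go.py 630.4 53.6 186.4; python3 -m creep '[[[50,0,0,0.002,0],[50,0,0,0.004,0],[50,0,0,0.004,0]]]';python3 go.py 630.4 53.6 186.4
```

```text
time_s: 6.4
tool_pos: [630.4, 53.8, 187.5]
tcp_rot: [-0.0, 0.708, 0.707, -0.0]
force: [0.4, -0.4, -1.9]
finger_gap: 0.715
finger_force: 44.3
t 6.4 pos [630.4  53.8 187.5] z-axis [-0. -0. -1.] shift/200 [-0.0011 -0.0002  0.0053] turn -0.0005 F [ 0.4 -0.4 -1.9] gap 61.0 ff 44.3
time_s: 6.78
tool_pos: [630.4, 53.8, 186.6]
tcp_rot: [-0.0, 0.708, 0.707, -0.0]
force: [-0.6, -0.8, -2.4]
finger_gap: 0.713
finger_force: 44.3
t 6.78 pos [630.4  53.8 186.6] z-axis [-0.  0. -1.] shift/200 [-0.001  -0.0002  0.0012] turn -0.0005 F [-0.6 -0.8 -2.4] gap 60.9 ff 44.3
```

```bash
for i in 1 2; do python3 -m creep '[[[50,0,0,0.004,0],[50,0,0,0.004,0]]]' | grep -E "pos|^force";done; python3 -m creep '[[[50,0,0,0.004,0],[50,0,0,0.004,0]]]' | grep -E "pos|^force"
```

```text
tool_pos: [630.5, 53.8, 186.5]
force: [-1.5, 0.8, 0.3]
tool_pos: [630.5, 53.8, 186.4]
force: [-3.1, 1.0, 5.3]
tool_pos: [630.5, 53.8, 186.4]
force: [-4.0, 0.9, 9.2]
```

```bash
python3 -m creep '[[[65,0,0,0,0],[80,0,0,0,0],[83,0,0,0,0],[83,0,0,-0.03,0],[83,0,0,-0.1,0]]]'|grep -E "time|pos|^force"; python3 -m creep '[[[83,0,0,-0.15,0],[83,0,0,-0.3,0],[83,-0.1,-0.1,-0.3,0],[83,-0.35,-0.35,-0.3,0],[83,-0.6,-0.6,-0.3,0]]]'|grep -E "time|pos|^force"; python3 -m creep '[[[83,-0.1,-0.1,0.1,0],[83,-0.2,-0.2,0.25,0],[83,-0.25,-0.28,0.35,0],[83,-0.25,-0.28,0.42,0]]]';python3 go.py 454.8 -117 54; python3 fit.py
```

```text
time_s: 8.15
tool_pos: [630.1, 53.7, 204.2]
force: [0.0, 0.2, 0.4]
time_s: 8.78
tool_pos: [521.2, -55.3, 265.4]
force: [1.1, -1.4, 0.7]
time_s: 9.28
tool_pos: [465.3, -105.0, 180.7]
tcp_rot: [0.0, 0.708, 0.706, 0.0]
force: [-0.1, -0.1, 0.4]
finger_gap: 0.972
finger_force: 0.0
t 9.28 pos [ 465.3 -105.   180.7] z-axis [ 0.001 -0.    -1.   ] shift/200 [-0.0604 -0.0527  0.6337] turn -0.0011 F [-0.1 -0.1  0.4] gap 83.0 ff 0.0
a [453.2 117.3  65.3  66. ] [0.02 0.09]
b [ 459.  -316.7   94.1  170.3] [0.17 0.36]
c [459.1 -99.8  35.9 116.2] [0.95 0.44]
d [441.9 302.7  46.6  48.6] [0.05 0.04]
1 [635.3 144.8  73.5  74.4] [0.06 0.09]
2 [628.3  56.5  71.2  73.5] [0.5  0.04]
3 [636.7 -44.5  62.6  75.4] [0.45 0.2 ]
4 [ 628.1 -139.2   73.4   73.9] [0.01 0.01]
```

```bash
python3 -m creep '[[[83,-0.04,-0.04,0.1,0],[83,-0.06,-0.053,0.27,0],[83,-0.06,-0.053,0.44,0],[83,-0.06,-0.053,0.57,0],[83,-0.06,-0.053,0.63,0]]]'|grep -E "time|pos|^force"; python3 -m creep '[[[83,0,0,0,0]]]'|grep -E "time|pos|^force"; python3 go.py 454.8 -117 54
```

```text
time_s: 10.05
tool_pos: [456.0, -115.8, 53.8]
force: [0.2, 0.2, 0.3]
time_s: 10.18
tool_pos: [455.8, -116.0, 54.4]
force: [-0.1, -0.1, 0.2]
t 10.18 pos [ 455.8 -116.    54.4] z-axis [-0.  0. -1.] shift/200 [-0.0049 -0.0051  0.0018] turn -0.0003 F [-0.1 -0.1  0.2] gap 83.1 ff 0.0
```

Grip c with a small correction, lift it and carry it to coaster_3 (632.5,-42.4).

```bash
python3 -m creep '[[[70,-0.005,-0.005,0,0],[45,-0.005,-0.005,0,0],[45,-0.005,-0.005,0,0],[45,-0.005,-0.005,0,0],[45,-0.005,-0.005,0,0]]]'; python3 -m creep '[[[45,0,0,0,0],[45,0,0,0,0]]]';  python3 go.py 454.8 -117 54;  python3 -m creep '[[[45,0,0,-0.04,0],[45,0,0,-0.15,0],[45,0,0,-0.35,0],[45,0,0,-0.55,0],[45,0,0,-0.7,0]]]';  python3 go.py 632.5 -42.4 159
```

```text
time_s: 10.8
tool_pos: [455.0, -117.6, 55.6]
tcp_rot: [0.001, 0.708, 0.706, 0.001]
force: [-1.4, 0.2, 6.4]
finger_gap: 0.645
finger_force: 41.8
time_s: 11.05
tool_pos: [455.1, -117.6, 55.6]
tcp_rot: [0.001, 0.708, 0.706, 0.001]
force: [-1.5, 0.1, 6.1]
finger_gap: 0.646
finger_force: 41.8
t 11.05 pos [ 455.1 -117.6   55.6] z-axis [ 0.002 -0.001 -1.   ] shift/200 [ 0.0031 -0.0013  0.0082] turn -0.0006 F [-1.5  0.1  6.1] gap 55.2 ff 41.8
time_s: 11.68
tool_pos: [454.3, -117.3, 196.2]
tcp_rot: [0.001, 0.708, 0.706, 0.0]
force: [0.9, -0.4, -2.1]
finger_gap: 0.644
finger_force: 43.0
t 11.68 pos [ 454.3 -117.3  196.2] z-axis [ 0.001 -0.    -1.   ] shift/200 [0.3762 0.89   0.1872] turn -0.0006 F [ 0.9 -0.4 -2.1] gap 55.0 ff 43.0
```

```bash
python3 -m creep '[[[45,0.04,0.1,0,0],[45,0.12,0.3,0,0],[45,0.21,0.52,0,0],[45,0.3,0.72,0,0],[45,0.36,0.86,0,0]]]'|grep -E "time|pos|^force"; python3 -m creep '[[[45,0.013,0.03,0.02,0],[45,0.013,0.03,0.08,0],[45,0.013,0.03,0.13,0],[45,0.013,0.03,0.15,0],[45,0.013,0.03,0.16,0]]]'|grep -E "time|pos|^force"; python3 -m creep '[[[45,0,0,0,0],[45,0,0,0,0]]]'|grep -E "time|pos|^force";  python3 go.py 632.6 -43 160.6
```

```text
time_s: 12.3
tool_pos: [627.4, -44.6, 193.8]
force: [0.5, -0.3, -1.2]
time_s: 12.92
tool_pos: [631.7, -43.4, 162.2]
force: [0.2, -0.3, -1.8]
time_s: 13.18
tool_pos: [632.5, -43.1, 162.9]
force: [0.0, 0.6, -3.3]
t 13.18 pos [632.5 -43.1 162.9] z-axis [ 0.001 -0.    -1.   ] shift/200 [0.0004 0.0003 0.0113] turn -0.0006 F [ 0.   0.6 -3.3] gap 54.9 ff 43.4
```

```bash
python3 -m creep '[[[45,0,0,0.004,0],[45,0,0,0.008,0],[45,0,0,0.008,0]]]' | grep -E "pos|^force"; for i in 1; do python3 -m creep '[[[45,0,0,0.004,0],[45,0,0,0.004,0]]]' | grep -E "pos|^force";done; python3 -m creep '[[[45,0,0,0.004,0],[45,0,0,0.004,0]]]' | grep -E "pos|^force"
```

```text
tool_pos: [632.4, -43.0, 160.8]
force: [-0.6, 0.6, -0.9]
tool_pos: [632.4, -43.0, 160.8]
force: [-2.3, -1.0, 4.1]
tool_pos: [632.4, -43.0, 160.7]
force: [-3.9, 0.3, 7.1]
```

```bash
python3 -m creep '[[[60,0,0,0,0],[78,0,0,0,0],[83,0,0,0,0],[83,0,0,-0.04,0],[83,0,0,-0.15,0]]]'|grep -E "time|pos|^force"; python3 -m creep '[[[83,0,0,-0.15,0],[83,0,-0.1,-0.25,0],[83,0,-0.3,-0.25,0],[83,0.15,-0.5,-0.25,0],[83,0.4,-0.65,-0.25,0]]]'|grep -E "time|pos|^force"; python3 -m creep '[[[83,0.2,-0.1,0,0],[83,0.35,-0.18,0.1,0],[83,0.4,-0.24,0.2,0],[83,0.4,-0.24,0.3,0]]]'|grep -E "time|pos|^force";python3 go.py 453.2 117.3 104
python3 - <<'E'
from h import *
p,d=manip.get_image("top"); cv2.imwrite("pics/top2.png",cv2.resize(p[140:290,200:470,::-1],(800,444),interpolation=cv2.INTER_CUBIC))
E
```

```text
time_s: 14.68
tool_pos: [631.5, -43.0, 188.3]
force: [-0.0, 0.8, 1.0]
time_s: 15.3
tool_pos: [501.4, 36.9, 239.9]
force: [0.8, 1.3, 0.3]
time_s: 15.8
tool_pos: [454.0, 118.4, 179.4]
force: [0.3, -0.4, 0.8]
t 15.8 pos [454.  118.4 179.4] z-axis [ 0.001  0.    -1.   ] shift/200 [-0.0056 -0.0047  0.3771] turn 0.0002 F [ 0.3 -0.4  0.8] gap 83.2 ff 0.0
```

View pics/top2.png

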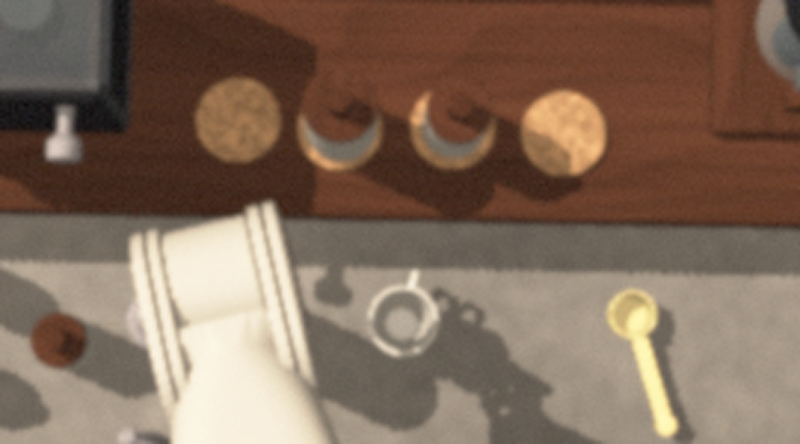

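Jars b (340,120) and c (452,120) stand on coasters 2 and 3 with the cork rims showing evenly. Picking a next.

```bash
python3 -m creep '[[[85,-0.005,-0.005,0.05,0],[85,-0.005,-0.005,0.16,0],[85,-0.005,-0.005,0.27,0],[85,-0.005,-0.005,0.35,0],[85,-0.005,-0.005,0.375,0]]]'|grep -E "time|pos|^force"; python3 -m creep '[[[85,0,0,0,0]]]'|grep -E "time|pos|^force"; python3 go.py 453.2 117.3 104
```

```text
time_s: 16.48
tool_pos: [453.6, 115.9, 103.7]
force: [-0.4, -0.1, 0.8]
time_s: 16.6
tool_pos: [454.0, 116.2, 104.5]
force: [-0.2, -0.2, -0.2]
t 16.6 pos [454.  116.2 104.5] z-axis [ 0.  0. -1.] shift/200 [ 0.0055 -0.0042  0.0025] turn -0.0007 F [-0.2 -0.2 -0.2] gap 85.1 ff 0.0
```

```bash
python3 -m creep '[[[75,0,0,0,0],[55,0,0,0,0],[55,0,0,0,0],[55,0,0,0,0],[55,0,0,0,0]]]' 45; python3 go.py 453.2 117.3 104; python3 -m creep '[[[55,0,0,-0.04,0],[55,0,0,-0.14,0],[55,0,0,-0.32,0],[55,0,0,-0.52,0],[55,0,0,-0.7,0]]]'; python3 go.py 635.3 144.8 209
```

```text
time_s: 17.23
tool_pos: [454.0, 116.5, 105.2]
tcp_rot: [0.0, 0.708, 0.707, 0.001]
force: [-1.7, -0.1, 6.2]
finger_gap: 0.781
finger_force: 49.7
t 17.23 pos [454.  116.5 105.2] z-axis [ 0.002  0.    -1.   ] shift/200 [ 0.004  -0.0041  0.0062] turn -0.0005 F [-1.7 -0.1  6.2] gap 66.7 ff 49.7
time_s: 17.85
tool_pos: [453.4, 116.2, 245.5]
tcp_rot: [0.0, 0.708, 0.706, -0.0]
force: [0.3, -0.1, -3.2]
finger_gap: 0.785
finger_force: 51.3
t 17.85 pos [453.4 116.2 245.5] z-axis [ 0. -0. -1.] shift/200 [0.1444 0.9092 0.1824] turn -0.0006 F [ 0.3 -0.1 -3.2] gap 67.1 ff 51.3
```

```bash
python3 -m creep '[[[55,0.02,0.1,0,0],[55,0.05,0.3,0,0],[55,0.08,0.52,0,0],[55,0.11,0.72,0,0],[55,0.13,0.86,0,0]]]'|grep -E "time|pos|^force"; python3 -m creep '[[[55,0.01,0.05,0.02,0],[55,0.01,0.05,0.08,0],[55,0.01,0.05,0.13,0],[55,0.01,0.05,0.15,0],[55,0.01,0.05,0.16,0]]]'|grep -E "time|pos|^force"; python3 -m creep '[[[55,0,0,0,0],[55,0,0,0,0]]]'|grep -E "time|pos|^force";  python3 go.py 635.5 143.9 210.2
```

```text
time_s: 18.48
tool_pos: [626.9, 142.1, 243.2]
force: [-0.3, 1.1, -2.4]
time_s: 19.1
tool_pos: [635.0, 143.9, 212.2]
force: [0.8, -0.4, -2.4]
time_s: 19.35
tool_pos: [635.8, 144.0, 212.7]
force: [-0.3, -0.5, -2.3]
t 19.35 pos [635.8 144.  212.7] z-axis [ 0.001  0.    -1.   ] shift/200 [-0.0006 -0.0016  0.0127] turn -0.0006 F [-0.3 -0.5 -2.3] gap 67.0 ff 51.9
```

```bash
python3 -m creep '[[[55,0,0,0.004,0],[55,0,0,0.008,0],[55,0,0,0.008,0]]]' | grep -E "pos|^force"; python3 -m creep '[[[55,0,0,0.004,0],[55,0,0,0.004,0]]]' | grep -E "pos|^force"; python3 -m creep '[[[55,0,0,0.004,0],[55,0,0,0.004,0]]]' | grep -E "pos|^force"
```

```text
tool_pos: [635.7, 144.0, 210.5]
force: [-0.2, 0.4, -1.8]
tool_pos: [635.7, 144.0, 210.4]
force: [-0.8, -0.7, 1.4]
tool_pos: [635.6, 144.0, 210.4]
force: [-2.2, -0.5, 5.7]
```

```bash
python3 -m creep '[[[72,0,0,0,0],[83,0,0,0,0],[85,0,0,0,0],[85,0,0,-0.04,0],[85,0,0,-0.15,0]]]'|grep -E "time|pos|^force"; python3 -m creep '[[[85,0,0,-0.2,0],[85,0,-0.1,-0.27,0],[85,0,-0.35,-0.27,0],[85,0.05,-0.6,-0.27,0],[85,0.25,-0.82,-0.2,0]]]'|grep -E "time|pos|^force"; python3 -m creep '[[[85,0.2,-0.1,0.2,0],[85,0.4,-0.14,0.4,0],[85,0.52,-0.14,0.55,0],[85,0.54,-0.14,0.65,0],[85,0.54,-0.14,0.7,0]]]'|grep -E "time|pos|^force";python3 go.py 441.9 302.8 29
```

```text
time_s: 20.85
tool_pos: [635.0, 143.8, 238.2]
force: [0.0, 0.7, 0.3]
time_s: 21.48
tool_pos: [471.3, 193.7, 280.9]
force: [0.8, 1.5, -0.9]
time_s: 22.1
tool_pos: [443.5, 302.6, 138.1]
force: [-0.4, 0.7, -0.9]
t 22.1 pos [443.5 302.6 138.1] z-axis [-0.001 -0.001 -1.   ] shift/200 [ 0.0013 -0.0073  0.5455] turn -0.0002 F [-0.4  0.7 -0.9] gap 85.0 ff 0.0
```

```bash
python3 -m creep '[[[80,0.001,-0.007,0.1,0],[80,0.001,-0.007,0.25,0],[80,0.001,-0.007,0.4,0],[80,0.001,-0.007,0.5,0],[80,0.001,-0.007,0.545,0]]]'|grep -E "time|pos|^force"; python3 -m creep '[[[80,0,0,0,0]]]'|grep -E "time|pos|^force"; python3 go.py 441.9 302.8 29
```

```text
time_s: 22.72
tool_pos: [442.7, 302.0, 29.6]
force: [-0.2, 0.8, 0.0]
time_s: 22.85
tool_pos: [442.8, 302.3, 30.2]
force: [-0.3, -0.2, 0.2]
t 22.85 pos [442.8 302.3  30.2] z-axis [ 0.  0. -1.] shift/200 [ 0.0023 -0.0047  0.0058] turn -0.0007 F [-0.3 -0.2  0.2] gap 79.9 ff 0.0
```

```bash
python3 -m creep '[[[60,0,0,0,0],[40,0,0,0,0],[40,0,0,0,0],[40,0,0,0,0],[40,0,0,0,0]]]' 40; python3 -m creep '[[[40,0,0,0,0],[40,0,0,0,0]]]'; python3 go.py 441.9 302.8 29; python3 -m creep '[[[40,0,0,-0.04,0],[40,0,0,-0.14,0],[40,0,0,-0.32,0],[40,0,0,-0.52,0],[40,0,0,-0.7,0]]]'; python3 go.py 470 0 180
```

```text
time_s: 23.48
tool_pos: [443.3, 303.2, 31.3]
tcp_rot: [0.0, 0.708, 0.707, 0.001]
force: [-0.4, -0.6, 5.7]
finger_gap: 0.578
finger_force: 42.0
time_s: 23.72
tool_pos: [443.3, 303.2, 31.2]
tcp_rot: [0.0, 0.708, 0.707, 0.001]
force: [-0.2, -0.8, 6.7]
finger_gap: 0.577
finger_force: 42.0
t 23.73 pos [443.3 303.2  31.2] z-axis [ 0.002  0.001 -1.   ] shift/200 [-0.0018 -0.007   0.0112] turn -0.0005 F [-0.2 -0.8  6.7] gap 49.3 ff 42.0
time_s: 24.35
tool_pos: [442.3, 302.4, 171.3]
tcp_rot: [0.0, 0.708, 0.706, -0.0]
force: [0.2, -0.0, -1.3]
finger_gap: 0.572
finger_force: 41.7
t 24.35 pos [442.3 302.4 171.3] z-axis [-0. -0. -1.] shift/200 [-1.5116  0.1412 -0.0432] turn -0.0006 F [ 0.2 -0.  -1.3] gap 48.9 ff 41.7
```

```bash
python3 -m creep '[[[40,-0.1,0,0,0],[40,-0.3,0,0,0],[40,-0.53,0,0,0],[40,-0.76,0,0,0],[40,-0.98,0,0,0]]]'|grep -E "time|pos|^force"; python3 -m creep '[[[40,-0.22,0,0,0],[40,-0.44,0,0,0],[40,-0.66,0,0,0],[40,-0.85,0,0,0],[40,-0.98,0.03,0,0]]]'|grep -E "time|pos|^force"; python3 -m creep '[[[40,-0.1,0.1,0,0],[40,-0.19,0.28,0,0],[40,-0.24,0.5,0,0],[40,-0.24,0.72,0,0],[40,-0.24,0.83,0,0]]]'|grep -E "time|pos|^force";  python3 go.py 628.3 -138.9 136.3
```

```text
time_s: 24.98
tool_pos: [440.4, 104.0, 168.4]
force: [1.0, -0.6, -1.1]
time_s: 25.6
tool_pos: [445.5, -91.4, 168.4]
force: [0.2, 0.2, -0.9]
time_s: 26.22
tool_pos: [613.9, -138.5, 167.4]
force: [-0.4, 1.4, -0.7]
t 26.23 pos [ 613.9 -138.5  167.4] z-axis [-0.003  0.001 -1.   ] shift/200 [-0.0018  0.0724  0.1551] turn -0.0007 F [-0.4  1.4 -0.7] gap 49.2 ff 42.0
```

```bash
python3 -m creep '[[[40,-0.002,0.05,0,0],[40,-0.002,0.07,0.04,0],[40,-0.002,0.07,0.09,0],[40,-0.002,0.07,0.12,0],[40,-0.002,0.07,0.13,0]]]'|grep -E "time|pos|^force"; python3 -m creep '[[[40,0,0,0,0],[40,0,0,0,0]]]'|grep -E "time|pos|^force";  python3 go.py 628.3 -138.9 136.3
```

```text
time_s: 26.85
tool_pos: [626.8, -138.1, 143.3]
force: [0.8, 0.9, -1.2]
time_s: 27.1
tool_pos: [628.0, -138.3, 144.5]
force: [-0.9, -0.7, 0.0]
t 27.1 pos [ 628.  -138.3  144.5] z-axis [ 0.001 -0.    -1.   ] shift/200 [-0.0032  0.0016  0.0408] turn -0.0006 F [-0.9 -0.7  0. ] gap 49.0 ff 42.0
```

```bash
python3 -m creep '[[[40,-0.003,0.001,0.01,0],[40,-0.003,0.001,0.022,0],[40,-0.003,0.001,0.032,0],[40,-0.003,0.001,0.036,0],[40,-0.003,0.001,0.036,0]]]'|grep -E "time|pos|^force"; python3 -m creep '[[[40,0,0,0.004,0],[40,0,0,0.004,0]]]'|grep -E "pos|^force";python3 -m creep '[[[40,0,0,0.004,0],[40,0,0,0.004,0]]]'|grep -E "pos|^force"; python3 go.py 628.3 -138.9 136.3
```

```text
time_s: 27.72
tool_pos: [627.9, -138.8, 136.6]
force: [-0.2, -0.1, -1.2]
tool_pos: [628.1, -138.8, 136.3]
force: [-0.2, -0.3, 0.7]
tool_pos: [628.0, -138.9, 136.3]
force: [-2.1, 0.0, 5.8]
t 28.23 pos [ 628.  -138.9  136.3] z-axis [ 0.001 -0.    -1.   ] shift/200 [-0.0001  0.0013 -0.0001] turn -0.0006 F [-2.1  0.   5.8] gap 49.1 ff 42.5
```

Release, back off and check.

```bash
python3 -m creep '[[[55,0,0,0,0],[75,0,0,0,0],[80,0,0,0,0],[80,0,0,-0.04,0],[80,0,0,-0.15,0]]]'|grep -E "time|pos|^force"; python3 -m creep '[[[80,0,0,-0.2,0],[80,0,-0.1,-0.45,0],[80,0,-0.35,-0.5,0],[80,0,-0.6,-0.5,0],[80,-0.3,-0.8,-0.5,0]]]'|grep -E "time|pos|^force"; python3 -m creep '[[[80,-0.25,-0.2,0,0],[80,-0.5,-0.3,0,0],[80,-0.8,-0.4,0,0],[80,-0.8,-0.4,0,0]]]'|grep -E "time|pos|^force"
python3 - <<'E'
from h import *
p,d=manip.get_image("top"); cv2.imwrite("pics/top3.png",cv2.resize(p[130:330,150:490,::-1],(800,470),interpolation=cv2.INTER_CUBIC))
c,M,t=cal("top"); P=cloud("top",d)
for n,x,y,h in (("a",635.3,144.8,248),("b",630.1,55.2,223),("c",632.5,-42.4,198),("d",628.1,-139.2,173)):
    m=(np.abs(P[...,2]-h)<7)&(np.hypot(P[...,0]-x,P[...,1]-y)<55)
    Q=P[m]; k=(np.abs(P[...,2]-h-24)<8)&(np.hypot(P[...,0]-x,P[...,1]-y)<40)
    print(n,m.sum(),"lid mid-coaster",((Q.min(0)+Q.max(0))/2-[x,y,h])[:2].round(1),"size",np.ptp(Q,0)[:2].round(0),"knob",(P[k].mean(0)-[x,y,h])[:2].round(1),k.sum())
p,d=manip.get_image("scene"); cv2.imwrite("pics/scene3.png",p[:,:,::-1])
E
```

```text
time_s: 28.85
tool_pos: [627.0, -138.6, 164.3]
force: [-0.2, -0.4, -0.7]
time_s: 29.48
tool_pos: [471.7, -188.6, 266.4]
force: [2.1, -0.7, 0.7]
time_s: 29.98
tool_pos: [391.2, -354.1, 265.5]
force: [0.5, 0.9, -0.1]
a 560 lid mid-coaster [-1.3 -0.3] size [67. 66.] knob [-1.5 -1.1] 68
b 433 lid mid-coaster [-0.7 -1.2] size [60. 60.] knob [-0.2 -0.8] 67
c 317 lid mid-coaster [-0.8 -1. ] size [55. 52.] knob [-1.  -0.7] 65
d 236 lid mid-coaster [-0.   0.2] size [48. 48.] knob [-0.9 -0. ] 65
```

View pics/top3.png

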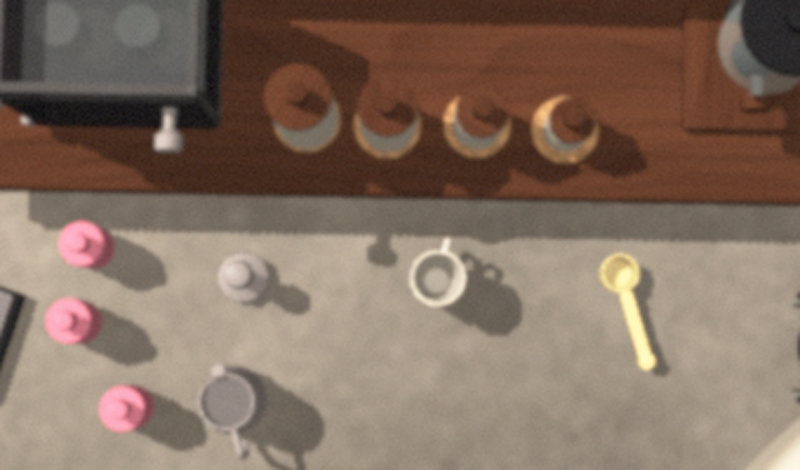

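View pics/scene3.png

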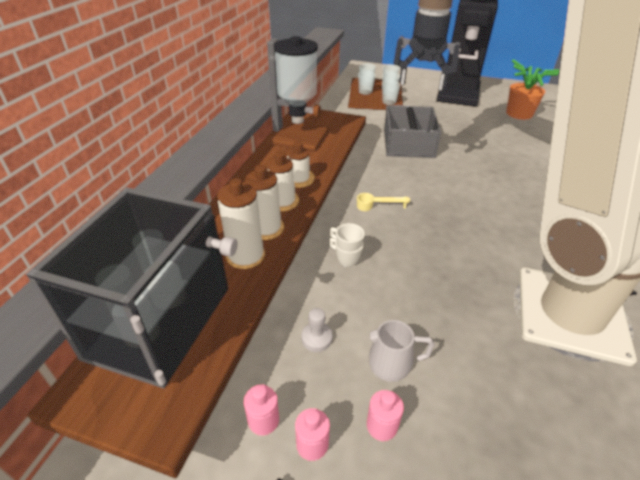

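All four jars stand upright, within about 1.5 mm of their coaster centres, in the order a, b, c, d from the cabinet at (130,280) to the dispenser at (296,80). The cups, milk jug, scoop and tamper stand where they did at the start.

```bash
python3 -c "from rig import manip; print(manip.sign_off())"
```

```text
the job is handed in; nothing more can be done
None
```

The job is handed in at about 30 s of the 112 s: the four canisters stand upright on their coasters, each within about 1.5 mm of centre by the top camera, stepping down from the tallest by the cabinet to the shortest by the dispenser, with the cups, jug, scoop and tamper left where they were.

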